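Lower the inspection camera by one turn of the hand wheel

ROBOT

A 7-joint arm with a two-finger parallel gripper is mounted at the origin on the work surface. World frame = base frame: x ahead of the robot, y to its left, z up, the work surface at z = 0. Lengths are in m, angles in degrees, forces in N, time in s.
With the tool pointing down it reaches from about 0.425 to 0.875 m from the base axis. Payload 4.7 kg.
Tool frame: the origin (TCP) lies at the very end of the fingers, on their centre line; the grasp point (between the pads) lies 19 mm behind it; z points along the fingers, y is the line along which they close (so a half turn about z gives the same grasp; the last joint's range is limited). The gripper opens to 87 mm and grips with 3 to 60 N. Pads are 19 mm wide; open, the fingers measure 117 mm over their backs; the gripper's body (75 mm by 190 mm) begins 51 mm behind the grasp point.
Start: joints at [-73.963, 18.392, -4.016, 83.108, 1.295, 78.541, -3.26], TCP at [0.171, 0.627, 0.223] pointing down, gripper open.
Joint ranges: [-163.93, 163.93], [-17.29, 119.83], [-79.2, 71.16], [3.27, 140.29], [-89.18, 269.18], [5.43, 117.66], [-154.24, 154.24]. Speed limits (degrees/s): [147.25, 147.25, 180, 180, 180, 180, 180].

INTERFACE

Orientations are given as [roll, pitch, yaw] about the fixed x, y, z axes, in that order (R = Rz(yaw) Ry(pitch) Rx(roll)).
In Python, from cell import get_obs, read_camera, sign_off, silhouettes gives the robot as it stands.
- The arm moves only by the tool play_rows, never from a script. Its argument "steps" is a list that holds one entry, the list of rows, each a list of 7 numbers: the shift along the tool's x, y, z in m, then the turn, a rotation vector about the tool's x, y, z in rad, then the finger opening in m, from 0 to 0.087. A call has 1 to 12 rows; each row shifts and turns the commanded pose from where the row before left it, along the tool's axes as they then stand; what a row does not reach is not made up. A row lasts 1/10 s, in which the tool goes at most 50 mm and 8.59 degrees, less where a joint would pass 70% of its speed; a pose out of reach is approached as far as the arm can. A call is refused whole if a number of a shift passes 0.05 or a number of a turn 0.15, either way. A call with a gripper value outside its range is refused whole. The fingers move at their own pace and stop on an object; "force" is the grip in N (left out, the last holds). Time passes only in rows, so rows that do not move let the fingers close. It gives the time, the measured TCP pose, the force, the opening and the grip force at its end, in the units of the state.
- get_obs(): the state, without advancing time (a new reading comes with each control period).
- read_camera(name): name is "side" or "top" or "wrist"; returns a dict with "frame" (400x640x3 uint8, red, green, blue), "intrinsics" (3x3 intrinsics, pixels), "view" (4x4, takes a point from world to camera coordinates). Camera axes: x right, y up, looking along -z (the intrinsics and any distortion apply to the point x, -y, -z); pixel columns grow to the right and rows downward; lengths in m; the calibration is good to about 2 mm. A picture is of the moment at which its call begins. There is no depth.
- sign_off(): hands the job in; it is judged then, once.
Trained networks look in the newest picture that a camera, given by its name, has taken for a name from the list of things; names that differ only in an ending like _2 or _b are one class to them, and where a whole thing is asked for, a point or a joint stands for the part that bears it (a point fixed in the world has none). Each returns a list of dicts, best first, with "p" (0 to 1); they miss things now and then, are a little off and sometimes report something else, mostly with a low value. They report only what shows in the picture. A call takes as long as a camera call.
- silhouettes(camera, name): "pixels" (400x640 bool, what is visible of it) and "extent" ([left, top, right, bottom] in pixels, round what is visible of it).
The state is a dict: "time_s": time; "qpos": joint angles; "joint_velocities": joint speeds; "effort": joint torques, N m; "tool_pos": TCP position; "tool_rot": TCP orientation; "force": force on the tool from outside, world axes, zero at the start; "wrist_torque": the same for the moment, N m; "grip_width": finger opening in m; "grasp_force": force on a finger pad.
Only numpy, scipy, OpenCV 4.12 (cv2) and the standard library are available. Lean on these libraries where they do the work, as an engineer would, in place of code of your own. Each camera call takes 0.05 s, during which the arm holds its last target. There are 200 camera calls.

TASK

The inspection camera on the bench stand must come down by one full turn of its screw: reach down behind the upright handle on the stand's flat hand wheel and push the wheel round clockwise (seen from above) through exactly one turn, so that the handle comes back to where it started. Push the handle gently with the fingertips or the outside of the fingers, never pinching it; then let go and move clear. Leave the circuit board under the camera and everything else on the bench where it is, and lift nothing.

Things in the scene. Friction and masses are not known exactly. Their poses are not given: they have to be found in the camera images.
- stand: Fixed stand: steel base plate 240 x 170 x 18 mm, column 46 x 56 mm, a black camera on the column's +x side, a flat hand wheel on top (part of this body). Its place and yaw (+-0.6 rad) vary. Origin: on the wheel's vertical axis, which is the column's, at bench height; z up; +x points from column to camera. All but the wheel and handle is lower than 170 mm.
- wheel (a joint): Turn of the hand wheel in rad, growing clockwise seen from above; starts anywhere from -1.2 to 1.2, no end stop; one turn is 6.283. At 0 the handle lies on the stand's +x side, over the camera. Each turn lowers the camera 10 mm. It takes 2 to 3 N at the handle to move it slowly, and it stays where it is left, without coasting or springing back.
- handle (a point): Middle of the black upright handle on the wheel's rim, on the handle's own axis, 65 mm from the wheel's axis, 219 mm above the bench. The handle reaches from 197 to 243 mm above the bench and is round, 26 to 29 mm across. It is a sleeve that spins freely on its own pin, so a finger pushing it does not rub. Site axes (wheel's): x outward from the wheel's axis, z up, -y the way of clockwise travel.
- hub (a point): Top centre of the wheel's hub, on the axis, 200 mm above the bench. The wheel is 144 mm across over its bright metal rim; the rim is a round bar 14 mm thick with its top at 196 mm above the bench; three steel spokes 11 mm thick lie below that; the hub is 36 mm across.
- board: Small green circuit board 60 x 70 mm, 17 mm tall with its parts, loose on the base plate under the camera. Origin under its centre. To be left alone.
- jar: Small closed jar, 34 mm across, 45 mm tall, loose on the base plate beside the column. To be left alone.
- driver: Screwdriver about 150 mm long lying on the bench beside the base plate. To be left alone.
- spool: Metal spool standing on the bench, 60 mm across, 48 mm tall. To be left alone.
- meter_a: Hand multimeter lying on the bench, 190 x 90 mm, 48 mm tall. To be left alone.
- meter_b: A second multimeter of the same kind, further from the robot. To be left alone.
- buggy: Small four-wheeled robot car, 144 mm long, about 104 mm wide and 86 mm tall, standing on the bench. To be left alone.

How it is judged:
By the outcome, as a careful person would: the job done as asked, in the order asked, and still so for the second after the job is handed in, with the robot touching nothing.
It also fails if it takes over 70 s, if anything falls off the work surface, if the arm or the gripper's body presses on something with over 40 N, if the wrist force passes 120 N, or if a joint passes its speed limit or range.

## Working session

There is one attempt and no reset: what is moved stays moved. The work goes in short steps, Python scripts to look and compute and a tool call to move; the robot and the scene stay as the last step left them, time stands still between calls to the robot, and variables do not carry over. Pictures are saved under pics/ and viewed, at most 10 in all, crops included, and the job is handed in when it is done.

Besides the shell and the picture viewer there is one more tool, called after ">>>" as name([rows], argument=value, ...), one row to a line, values as JSON. play_rows: Moves the arm, as the interface text tells. Its arguments: {"type":"object","properties":{"steps":{"type":"array","items":{"type":"array","items":{"type":"array","items":{"type":"number"}}}},"force":{"type":"number"}},"required":["steps"]}

```bash
mkdir -p pics
cat > h.py <<'E'
import numpy as np, cv2
from cell import *
def proj(c,P):
    P=np.atleast_2d(P);q=(c['view']@np.c_[P,np.ones(len(P))].T).T[:,:3]
    u=(c['intrinsics']@np.c_[q[:,0],-q[:,1],-q[:,2]].T).T
    return u[:,:2]/u[:,2:]
def back(c,uv,z):
    V=np.linalg.inv(c['view']);d=np.linalg.inv(c['intrinsics'])@[uv[0],uv[1],1]
    d=V[:3,:3]@[d[0],-d[1],-d[2]];o=V[:3,3]
    return o+d*(z-o[2])/d[2]
E
python3 - <<'E'
from h import *
for n in ['top','side']:
    c=read_camera(n);cv2.imwrite(f'pics/{n}1.png',c['frame'][:,:,::-1])
    print(n,np.linalg.inv(c['view'])[:3,3])
    for t,z in [('handle',.219),('hub',.2),('wheel',.19),('stand',.1),('board',.02)]:
        for s in silhouettes(n,t)[:2]:
            ys,xs=np.nonzero(s['pixels']);m=(xs.mean(),ys.mean())
            print(t,round(s['p'],2),s['extent'],np.round(m,1),back(c,m,z).round(3))
o=get_obs();print(o['tool_pos'],o['tool_rot'],o['force'],o['time_s'])
E
```

```text
top [ 0.43735827 -0.03660761  1.24958379]
handle 0.91 [307.9, 141.1, 358.1, 200.3] [333.  171.6] [ 0.588 -0.069  0.219]
hub 0.85 [307.3, 139.5, 357.4, 198.1] [332.9 171.5] [ 0.591 -0.07   0.2  ]
wheel 0.61 [309.7, 143.5, 360.7, 200.5] [333.6 171.9] [ 0.591 -0.072  0.19 ]
stand 0.86 [297.6, 128.2, 381.5, 213.8] [338.2 168.8] [ 0.613 -0.089  0.1  ]
board 0.54 [350.4, 147.3, 367.8, 157.8] [359.1 152.5] [ 0.678 -0.158  0.02 ]
side [0.37284403 0.735652   0.87734517]
handle 0.69 [272.7, 164.1, 326.8, 198.9] [299.7 180.4] [ 0.588 -0.03   0.219]
hub 0.89 [272.8, 164.5, 327.9, 201.6] [299.6 179.9] [ 0.595 -0.054  0.2  ]
wheel 0.62 [270.7, 164.5, 328.8, 195.2] [298.1 180. ] [ 0.602 -0.065  0.19 ]
stand 0.62 [255.2, 163.2, 339.3, 252.9] [296.2 207.2] [ 0.606 -0.046  0.1  ]
stand 0.49 [317.9, 376.0, 409.2, 397.6] [363.7 389. ] [0.347 0.429 0.1  ]
board 0.65 [266.0, 197.1, 291.9, 213.1] [277.3 204.9] [ 0.694 -0.124  0.02 ]
[0.17076712 0.62717689 0.2226158 ] [1.79994087e+02 2.79136716e-03 1.64772906e+02] [-0.37875384  0.35771929 -0.15347181] 0.6
```

Run:
```python
import cv2,numpy as np
a=cv2.imread('pics/top1.png')[110:230,270:430];b=cv2.imread('pics/side1.png')[130:270,220:380]
cv2.imwrite('pics/c1.png',np.vstack([cv2.resize(x,None,fx=2.4 if 0 else 2.2,fy=2.2,interpolation=3) if 0 else cv2.resize(x,(640,int(x.shape[0]*4*.55*1.0)) ,interpolation=2) if 0 else cv2.resize(x,None,fx=2.25,fy=2.25,interpolation=2) for x in (a,b)]))
t=cv2.imread('pics/top1.png');cv2.imwrite('pics/t.png',t)
```

```text
(no output)
```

View pics/top1.png

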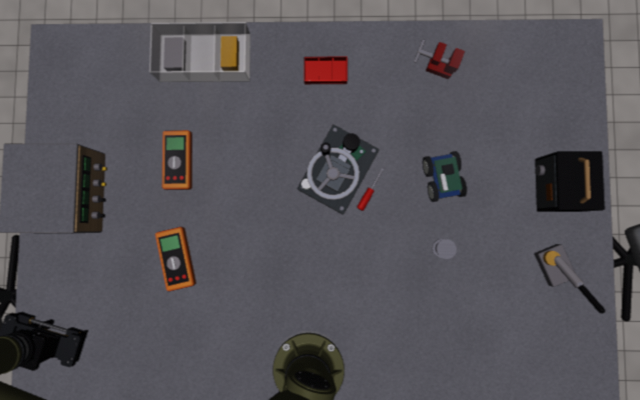

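View pics/c1.png

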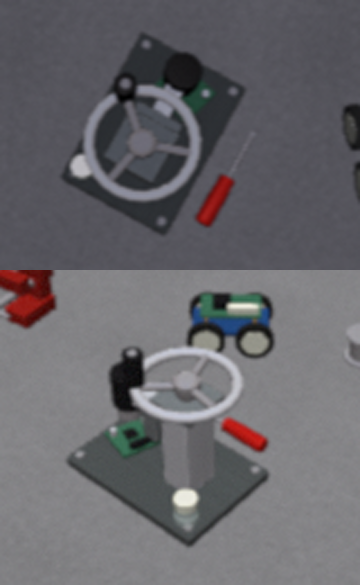

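The top view shows the hub at about (333,173) and the handle top at about (325.6,146.4). The side view shows the hub at about (302.7,179.3) and the handle top at about (278.7,167). The handle is on the far-left of the wheel, over the camera.

Run:
```python
from h import *
for n,hb,hd in [('top',(333.1,173.1),(325.6,146.4)),('side',(302.7,179.3),(278.7,166.9))]:
    c=read_camera(n)
    a=back(c,hb,.2);b=back(c,hd,.243);d=(b-a)[:2];print(n,a,b,np.hypot(*d),np.degrees(np.arctan2(d[1],d[0])))
```

```text
top [ 0.58629014 -0.07022607  0.2       ] [ 0.65040762 -0.04918102  0.243     ] 0.06748292773498255 18.171207634756716
side [ 0.58675773 -0.05856055  0.2       ] [ 0.64956283 -0.04605523  0.243     ] 0.06403798245972506 11.261060428587538
```

>>> play_rows([
  [[0,0,-0.04,0,0,0.14,0],[0,0,-0.04,0,0,0.14,0],[0,0,-0.04,0,0,0.14,0],[0,0,-0.04,0,0,0.14,0],[0,0,0,0,0,0.14,0],[0,0,0,0,0,0.14,0],[0,0,0,0,0,0.14,0],[0,0,0,0,0,0.14,0],[0,0,0,0,0,0.14,0],[0,0,0,0,0,0.045,0]],
])

```text
time_s: 1.7
tool_pos: [0.1708, 0.6272, 0.3826]
tool_rot: [180.0, -0.0, 89.8]
force: [0.1, 0.4, 0.1]
grip_width: 0.0145
grasp_force: 0.0
```

>>> play_rows([
  [[-0.04,0.024,0,0,0,0,0],[-0.04,0.024,0,0,0,0,0],[-0.04,0.024,0,0,0,0,0],[-0.04,0.024,0,0,0,0,0],[-0.04,0.024,0,0,0,0,0],[-0.04,0.024,0,0,0,0,0],[-0.04,0.024,0,0,0,0,0],[-0.04,0.024,0,0,0,0,0],[-0.04,0.024,0,0,0,0,0],[-0.04,0.024,0,0,0,0,0],[-0.04,0.024,0,0,0,0,0],[-0.04,0.024,0,0,0,0,0]],
])

```text
time_s: 2.9
tool_pos: [0.4594, 0.1453, 0.3829]
tool_rot: [180.0, -0.1, 90.0]
force: [0.2, -0.1, -0.7]
grip_width: 0.0006
grasp_force: 0.0
```

>>> play_rows([
  [[-0.04,0.022,0,0,0,0,0],[-0.04,0.022,0,0,0,0,0],[-0.04,0.022,0,0,0,0,0],[0,0,0,0,0,0,0],[0,0,0,0,0,0,0]],
])

```text
time_s: 3.4
tool_pos: [0.5249, 0.0261, 0.3826]
tool_rot: [180.0, -0.0, 89.8]
force: [0.5, 0.7, -0.3]
grip_width: 0.0007
grasp_force: 0.0
```

Run:
```python
from h import *
c=read_camera('wrist');cv2.imwrite('pics/w1.png',c['frame'][:,:,::-1])
print(np.linalg.inv(c['view'])[:3].round(3),get_obs()['tool_pos'])
print(proj(c,[[.587,-.065,.2],[.650,-.048,.243],get_obs()['tool_pos']]))
```

```text
[[ 1.     0.003  0.001  0.524]
 [-0.003  0.964  0.267  0.099]
 [-0.    -0.267  0.964  0.545]] [0.5245917  0.02775857 0.38251276]
[[371.27339536 261.06859475]
 [441.68661987 264.01730878]
 [317.22045835 251.01009924]]
```

View pics/w1.png

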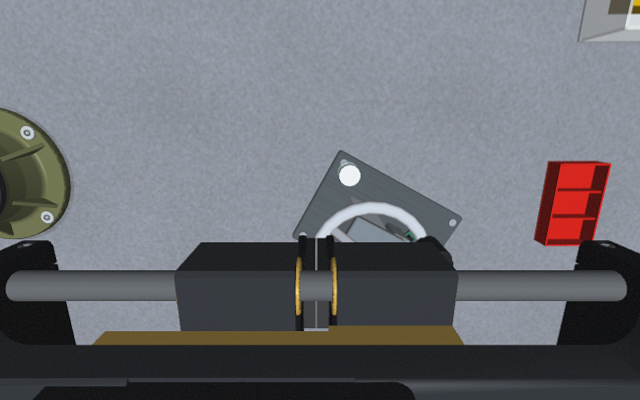

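The wrist view shows the wheel partly hidden under the gripper, at about (375,240). I'll shift −y and +x so that it is in the clear.

>>> play_rows([
  [[-0.035,0.016,0,0,0,0,0],[-0.035,0.016,0,0,0,0,0],[-0.035,0.016,0,0,0,0,0],[-0.035,0.016,0,0,0,0,0],[0,0,0,0,0,0,0],[0,0,0,0,0,0,0]],
])

```text
time_s: 4.05
tool_pos: [0.5888, -0.1117, 0.382]
tool_rot: [-179.9, -0.0, 90.0]
force: [0.4, 0.1, 0.6]
grip_width: 0.0005
grasp_force: 0.0
```

Run:
```python
from h import *
c=read_camera('wrist');cv2.imwrite('pics/w2.png',c['frame'][:,:,::-1]);np.savez('w2.npz',**c)
print(get_obs()['tool_pos'])
print(proj(c,[[.587,-.065,.2],[.650,-.048,.243],get_obs()['tool_pos']]))
for t in ['handle','wheel']:
  for s in silhouettes('wrist',t)[:1]:print(t,s['p'],s['extent'])
```

```text
[ 0.58891647 -0.11046913  0.38219982]
[[315.29849684 139.01317201]
 [385.90166588 123.39586931]
 [317.95864396 252.06598273]]
handle 0.85 [248.2, 70.9, 398.6, 211.7]
wheel 0.57 [247.3, 72.7, 400.5, 208.4]
```

View pics/w2.png

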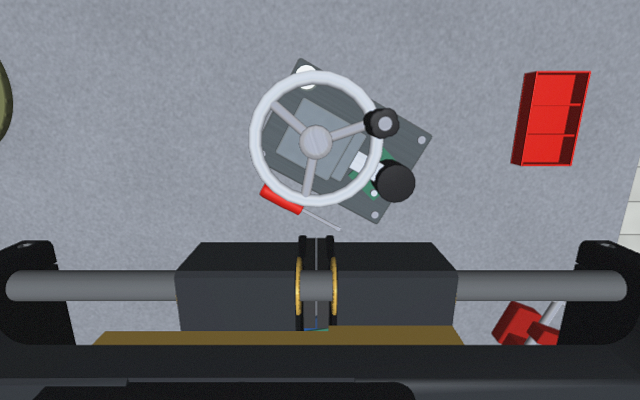

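The wrist view clearly shows the hub at (316,142), the handle top at (385,124) and the rim extending over about 249–383 × 71–211.

```bash
cat > plan.py <<'E'
from h import *
c=np.load('w2.npz')
h=back(c,(316,142),.2);t=back(c,(385,124),.243);d=(t-h)[:2]
print(h,t,np.hypot(*d),np.degrees(np.arctan2(d[1],d[0])))
H=h[:2];phi0=np.arctan2(d[1],d[0])
a,b,r=.015,.0095,.0138  # half sizes along world x,y ; handle radius
def finger(phi,gap=0):
    # finger centre: handle centre + s*(ccw tangent), touching
    p=H+.065*np.array([np.cos(phi),np.sin(phi)]);u=np.array([-np.sin(phi),np.cos(phi)])
    s=np.linspace(0,.06,6001);q=np.abs(s[:,None]*u)
    dist=np.hypot(np.maximum(q[:,0]-a,0),np.maximum(q[:,1]-b,0))
    return p+u*(s[np.argmax(dist>=r)]+gap)
E
python3 - <<'E'
from plan import *
print('start',finger(phi0,.012),'touch',finger(phi0))
E
```

```text
[ 0.58772501 -0.06803642  0.2       ] [ 0.64922676 -0.04852363  0.243     ] 0.06452296779356899 17.60278658358708
start [ 0.63865838 -0.0136361 ] touch [ 0.64228737 -0.02507421]
```

>>> play_rows([
  [[0.035,0.016,0,0,0,0,0],[0.035,0.017,0,0,0,0,0],[0.03,0.016,0,0,0,0,0],[0,0,0.035,0,0,0,0],[0,0,0.035,0,0,0,0],[0,0,0.035,0,0,0,0],[0,0,0.025,0,0,0,0],[0,0,0,0,0,0,0],[0,0,0,0,0,0,0],[0,0,0,0,0,0,0]],
])

```text
time_s: 5.2
tool_pos: [0.6387, -0.0122, 0.2548]
tool_rot: [179.8, -0.0, 90.1]
force: [-0.8, 0.1, -0.1]
grip_width: 0.0004
grasp_force: 0.0
```

Run:
```python
from h import *
print(np.mean([get_obs()['tool_pos'] for _ in range(1)],0),get_obs()['force'])
s=read_camera('side');t=read_camera('top')
A=cv2.resize(s['frame'][90:240,200:400],None,fx=3,fy=3)[:,:,::-1]
B=cv2.resize(t['frame'][90:240,270:400],None,fx=3,fy=3)[:,:,::-1][:,:200*1]
cv2.imwrite('pics/d1.png',A)
print(get_obs()['tool_pos'])
```

```text
[ 0.63871291 -0.01218     0.25481034] [-0.77281552  0.10594944 -0.07124683]
[ 0.63869502 -0.01271234  0.25461853]
```

View pics/d1.png

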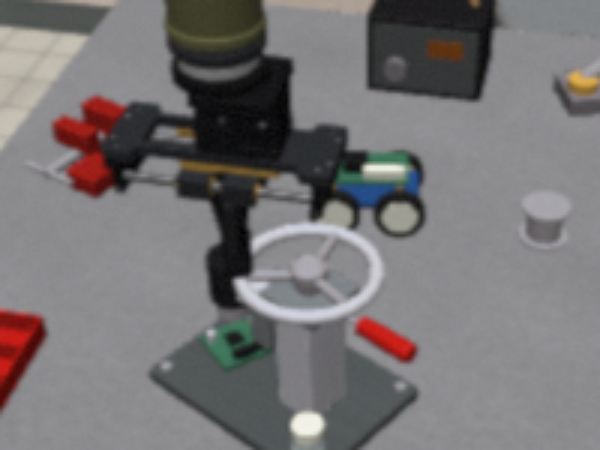

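The side view shows the closed fingertips at about (235,250), just behind the handle. Next I descend and generate the circle.

>>> play_rows([
  [[0,0,0.02,0,0,0,0],[0,0,0.015,0,0,0,0],[0,0,0.012,0,0,0,0],[0,0,0,0,0,0,0],[0,0,0,0,0,0,0]],
])

```text
time_s: 5.8
tool_pos: [0.6378, -0.0128, 0.2056]
tool_rot: [-180.0, 0.0, 90.0]
force: [0.4, 0.4, -0.0]
grip_width: 0.0007
grasp_force: 0.0
```

```bash
cat > rows.py <<'E'
from plan import *
import sys
# rows from angle A to B (deg turned clockwise), step S, starting at the measured tool position
A,B,S=map(float,sys.argv[1:4]);o=get_obs();p=o['tool_pos'][:2].copy();print(o['tool_pos'],o['force'],o['time_s'])
k=[]
for g in np.arange(A,B+1e-6,S):
    d=np.round(finger(phi0-np.radians(g))-p,3);p+=d;k.append([float(d[1]),float(d[0]),0,0,0,0,0])
for i in range(0,len(k),12):print(k[i:i+12])
E
python3 rows.py 0 66 6
```

```text
[ 0.58772501 -0.06803642  0.2       ] [ 0.64922676 -0.04852363  0.243     ] 0.06452296779356899 17.60278658358708
[ 0.63782362 -0.01282537  0.20564533] [ 0.38397833  0.41492176 -0.03317183] 5.8
[[-0.012, 0.004, 0, 0, 0, 0, 0], [-0.007, 0.005, 0, 0, 0, 0, 0], [-0.007, 0.003, 0, 0, 0, 0, 0], [-0.006, 0.003, 0, 0, 0, 0, 0], [-0.007, 0.002, 0, 0, 0, 0, 0], [-0.007, 0.002, 0, 0, 0, 0, 0], [-0.006, 0.0, 0, 0, 0, 0, 0], [-0.007, 0.001, 0, 0, 0, 0, 0], [-0.006, -0.0, 0, 0, 0, 0, 0], [-0.006, -0.001, 0, 0, 0, 0, 0], [-0.006, -0.001, 0, 0, 0, 0, 0], [-0.006, -0.002, 0, 0, 0, 0, 0]]
```

>>> play_rows([
  [[-0.006,0.002,-0.002,0,0,0,0],[-0.006,0.002,0,0,0,0,0],[-0.007,0.005,0,0,0,0,0],[-0.007,0.003,0,0,0,0,0],[-0.006,0.003,0,0,0,0,0],[-0.007,0.002,0,0,0,0,0],[-0.007,0.002,0,0,0,0,0],[-0.006,0,0,0,0,0,0],[-0.007,0.001,0,0,0,0,0],[-0.006,0,0,0,0,0,0],[-0.006,-0.001,0,0,0,0,0],[-0.006,-0.001,0,0,0,0,0]],
])

```text
time_s: 7.0
tool_pos: [0.6558, -0.0904, 0.2075]
tool_rot: [180.0, 0.0, 90.0]
force: [-0.6, 2.0, 0.4]
grip_width: 0.0003
grasp_force: 1.2
```

```bash
python3 - <<'E'
from plan import *
print(get_obs()['tool_pos'],'expected',finger(phi0-np.radians(60)))
c=read_camera('side');cv2.imwrite('pics/d2.png',cv2.resize(c['frame'][90:240,200:400],None,fx=3,fy=3)[:,:,::-1])
E
python3 rows.py 66 132 6
```

```text
[ 0.58772501 -0.06803642  0.2       ] [ 0.64922676 -0.04852363  0.243     ] 0.06452296779356899 17.60278658358708
[ 0.65581574 -0.09035958  0.20746563] expected [ 0.65603565 -0.08962048]
[ 0.58772501 -0.06803642  0.2       ] [ 0.64922676 -0.04852363  0.243     ] 0.06452296779356899 17.60278658358708
[ 0.65537356 -0.09208402  0.20751301] [ 0.25302132  0.24991851 -1.07361623] 7.05
[[-0.004, -0.001, 0, 0, 0, 0, 0], [-0.006, -0.003, 0, 0, 0, 0, 0], [-0.007, -0.004, 0, 0, 0, 0, 0], [-0.006, -0.005, 0, 0, 0, 0, 0], [-0.006, -0.006, 0, 0, 0, 0, 0], [-0.005, -0.007, 0, 0, 0, 0, 0], [-0.004, -0.007, 0, 0, 0, 0, 0], [-0.003, -0.006, 0, 0, 0, 0, 0], [-0.003, -0.007, 0, 0, 0, 0, 0], [-0.002, -0.007, 0, 0, 0, 0, 0], [-0.001, -0.006, 0, 0, 0, 0, 0], [-0.001, -0.007, 0, 0, 0, 0, 0]]
```

View pics/d2.png

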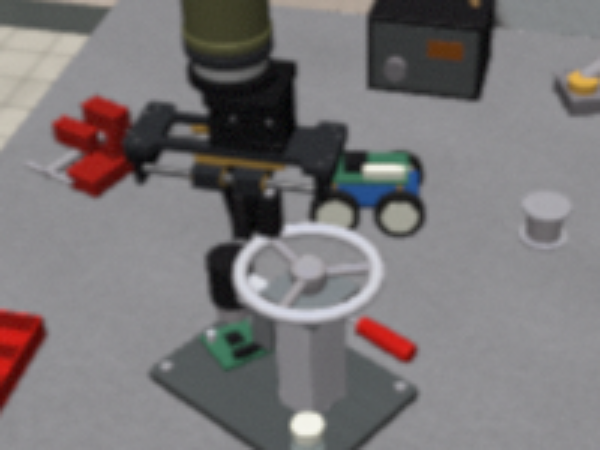

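The wheel has turned with the fingers and the spokes have moved. Force is about 2 N. I'll continue.

>>> play_rows([
  [[-0.004,-0.001,0,0,0,0,0],[-0.006,-0.003,0,0,0,0,0],[-0.007,-0.004,0,0,0,0,0],[-0.006,-0.005,0,0,0,0,0],[-0.006,-0.006,0,0,0,0,0],[-0.005,-0.007,0,0,0,0,0],[-0.004,-0.007,0,0,0,0,0],[-0.003,-0.006,0,0,0,0,0],[-0.003,-0.007,0,0,0,0,0],[-0.002,-0.007,0,0,0,0,0],[-0.001,-0.006,0,0,0,0,0],[-0.001,-0.007,0,0,0,0,0]],
])

```text
time_s: 8.25
tool_pos: [0.5895, -0.1378, 0.2077]
tool_rot: [180.0, 0.0, 90.0]
force: [2.4, -0.7, -0.1]
grip_width: 0.0004
grasp_force: 1.4
```

```bash
python3 rows.py 138 204 6
```

```text
[ 0.58772501 -0.06803642  0.2       ] [ 0.64922676 -0.04852363  0.243     ] 0.06452296779356899 17.60278658358708
[ 0.58949705 -0.1378379   0.20773595] [ 2.4056389  -0.69858649 -0.08524199] 8.25
[[-0.002, -0.007, 0, 0, 0, 0, 0], [0.001, -0.008, 0, 0, 0, 0, 0], [0.002, -0.008, 0, 0, 0, 0, 0], [0.003, -0.007, 0, 0, 0, 0, 0], [0.005, -0.008, 0, 0, 0, 0, 0], [0.005, -0.007, 0, 0, 0, 0, 0], [0.006, -0.006, 0, 0, 0, 0, 0], [0.007, -0.005, 0, 0, 0, 0, 0], [0.006, -0.005, 0, 0, 0, 0, 0], [0.007, -0.003, 0, 0, 0, 0, 0], [0.007, -0.003, 0, 0, 0, 0, 0], [0.007, -0.002, 0, 0, 0, 0, 0]]
```

>>> play_rows([
  [[-0.001,-0.006,0,0,0,0,0],[0.001,-0.008,0,0,0,0,0],[0.002,-0.008,0,0,0,0,0],[0.003,-0.007,0,0,0,0,0],[0.005,-0.008,0,0,0,0,0],[0.005,-0.007,0,0,0,0,0],[0.006,-0.006,0,0,0,0,0],[0.007,-0.005,0,0,0,0,0],[0.006,-0.005,0,0,0,0,0],[0.007,-0.003,0,0,0,0,0],[0.007,-0.003,0,0,0,0,0],[0.007,-0.002,0,0,0,0,0]],
])

```text
time_s: 9.45
tool_pos: [0.5217, -0.0822, 0.2075]
tool_rot: [180.0, 0.0, 90.0]
force: [1.0, -3.5, -1.1]
grip_width: -0.0
grasp_force: 1.5
```

```bash
python3 rows.py 210 276 6
```

```text
[ 0.58772501 -0.06803642  0.2       ] [ 0.64922676 -0.04852363  0.243     ] 0.06452296779356899 17.60278658358708
[ 0.52173353 -0.08220781  0.20749176] [ 0.98038545 -3.45207063 -1.07105472] 9.45
[[0.005, -0.003, 0, 0, 0, 0, 0], [0.006, -0.0, 0, 0, 0, 0, 0], [0.007, -0.001, 0, 0, 0, 0, 0], [0.006, 0.0, 0, 0, 0, 0, 0], [0.006, 0.001, 0, 0, 0, 0, 0], [0.006, 0.001, 0, 0, 0, 0, 0], [0.006, 0.002, 0, 0, 0, 0, 0], [0.007, 0.003, 0, 0, 0, 0, 0], [0.006, 0.003, 0, 0, 0, 0, 0], [0.006, 0.005, 0, 0, 0, 0, 0], [0.006, 0.007, 0, 0, 0, 0, 0], [0.005, 0.006, 0, 0, 0, 0, 0]]
```

>>> play_rows([
  [[0.005,-0.002,0,0,0,0,0],[0.006,0,0,0,0,0,0],[0.007,-0.001,0,0,0,0,0],[0.006,0,0,0,0,0,0],[0.006,0.001,0,0,0,0,0],[0.006,0.001,0,0,0,0,0],[0.006,0.002,0,0,0,0,0],[0.007,0.003,0,0,0,0,0],[0.006,0.003,0,0,0,0,0],[0.006,0.005,0,0,0,0,0],[0.006,0.007,0,0,0,0,0],[0.005,0.006,0,0,0,0,0]],
])

```text
time_s: 10.65
tool_pos: [0.5474, -0.0098, 0.2075]
tool_rot: [-180.0, -0.0, 90.0]
force: [-2.1, -1.2, -0.7]
grip_width: 0.0004
grasp_force: 1.2
```

```bash
python3 rows.py 282 342 6
```

```text
[ 0.58772501 -0.06803642  0.2       ] [ 0.64922676 -0.04852363  0.243     ] 0.06452296779356899 17.60278658358708
[ 0.5474283  -0.00982852  0.20748677] [-2.10941734 -1.22615355 -0.65492131] 10.65
[[0.004, 0.005, 0, 0, 0, 0, 0], [0.003, 0.007, 0, 0, 0, 0, 0], [0.003, 0.007, 0, 0, 0, 0, 0], [0.002, 0.006, 0, 0, 0, 0, 0], [0.001, 0.007, 0, 0, 0, 0, 0], [0.001, 0.007, 0, 0, 0, 0, 0], [-0.0, 0.007, 0, 0, 0, 0, 0], [-0.001, 0.008, 0, 0, 0, 0, 0], [-0.002, 0.007, 0, 0, 0, 0, 0], [-0.004, 0.008, 0, 0, 0, 0, 0], [-0.004, 0.008, 0, 0, 0, 0, 0]]
```

>>> play_rows([
  [[0.004,0.005,0,0,0,0,0],[0.003,0.007,0,0,0,0,0],[0.003,0.007,0,0,0,0,0],[0.002,0.006,0,0,0,0,0],[0.001,0.007,0,0,0,0,0],[0.001,0.007,0,0,0,0,0],[0,0.007,0,0,0,0,0],[-0.001,0.008,0,0,0,0,0],[-0.002,0.007,0,0,0,0,0],[-0.004,0.008,0,0,0,0,0],[-0.004,0.008,0,0,0,0,0],[0,0,0,0,0,0,0]],
])

```text
time_s: 11.85
tool_pos: [0.6251, -0.0088, 0.2076]
tool_rot: [179.9, 0.1, 89.9]
force: [-0.6, 2.3, 0.1]
grip_width: 0.0004
grasp_force: 0.5
```

```bash
python3 rows.py 345 354 3
```

```text
[ 0.58772501 -0.06803642  0.2       ] [ 0.64922676 -0.04852363  0.243     ] 0.06452296779356899 17.60278658358708
[ 0.62513989 -0.00876696  0.20755153] [-0.58406322  2.27691162  0.07789106] 11.85
[[-0.001, 0.002, 0, 0, 0, 0, 0], [-0.003, 0.004, 0, 0, 0, 0, 0], [-0.003, 0.003, 0, 0, 0, 0, 0], [-0.003, 0.003, 0, 0, 0, 0, 0]]
```

>>> play_rows([
  [[-0.001,0.002,0,0,0,0,0],[-0.003,0.004,0,0,0,0,0],[-0.003,0.003,0,0,0,0,0],[-0.003,0.003,0,0,0,0,0],[0,0,0,0,0,0,0],[0.012,-0.004,0,0,0,0,0],[0,0,-0.03,0,0,0,0],[0,0,-0.05,0,0,0,0],[0,0,-0.05,0,0,0,0],[0,0,-0.044,0,0,0,0]],
])

```text
time_s: 12.85
tool_pos: [0.6314, -0.0058, 0.3846]
tool_rot: [179.9, 0.0, 90.0]
force: [1.0, 0.3, 0.3]
grip_width: 0.0003
grasp_force: 0.0
```

>>> play_rows([
  [[-0.035,-0.015,0,0,0,0,0],[-0.035,-0.015,0,0,0,0,0],[-0.034,-0.014,0,0,0,0,0],[0,0,0,0,0,0,0],[0,0,0,0,0,0,0],[0,0,0,0,0,0,0]],
])

```text
time_s: 13.45
tool_pos: [0.5881, -0.1083, 0.3815]
tool_rot: [180.0, -0.0, 90.1]
force: [-0.2, 0.0, -0.1]
grip_width: 0.0006
grasp_force: 0.0
```

```bash
cat > cmp.py <<'E'
from h import *
import sys
def circ(fr):  # sub-pixel centre of the light pin end within the handle, and hub
    out=[]
    return out
c=read_camera('wrist');np.savez(sys.argv[1]+'.npz',**c);o=np.load('w2.npz')
print(get_obs()['tool_pos'],get_obs()['force'],get_obs()['time_s'])
p=[f[60:220,235:445] for f in (o['frame'],c['frame'])]
cv2.imwrite('pics/'+sys.argv[1]+'.png',np.vstack([cv2.resize(q,None,fx=1.85,fy=1.85,interpolation=2)[:,:,::-1] for q in p]))
E
python3 cmp.py w3
```

```text
[ 0.58826147 -0.10797624  0.38132233] [0.53283558 0.06862806 0.77785817] 13.5
```

View pics/w3.png

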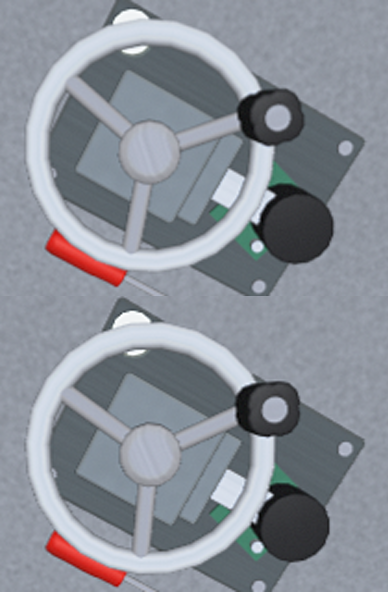

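The comparison shows the handle about 5–7° short of its start angle, as intended. I'll measure the difference precisely.

```bash
cat > ang.py <<'E'
from h import *
import sys
def ang(f,H=np.array([.5877,-.0680])):
    c=np.load(f);g=cv2.cvtColor(c['frame'],cv2.COLOR_RGB2GRAY).astype(float)
    # hub: rim fit -> bright ring pixels in a rectified z=.196 map, 0.25 mm/px
    def rect(z,cx,cy,R):
        n=int(2*R/.00025);s=(np.arange(n)-n/2)*.00025
        X,Y=np.meshgrid(cx+s,cy+s);uv=proj(c,np.c_[X.ravel(),Y.ravel(),np.full(X.size,z)]).astype(np.float32)
        return cv2.remap(g.astype(np.float32),uv[:,0].reshape(n,n),uv[:,1].reshape(n,n),cv2.INTER_CUBIC),X,Y
    im,X,Y=rect(.2,*H,.03)
    k=cv2.HoughCircles(np.clip(im,0,255).astype(np.uint8),cv2.HOUGH_GRADIENT_ALT,1,50,param1=150,param2=.5,minRadius=66,maxRadius=78)
    hub=None if k is None else np.array([X[0,0],Y[0,0]])+k[0,0,:2]*.00025
    # handle pin: bright blob nearest the expected place, inside black
    best=None
    im,X,Y=rect(.243,H[0]+.0615,H[1]+.0195+(0),.022)
    n,l,st,ce=cv2.connectedComponentsWithStats((im>95).astype(np.uint8))
    for i in range(1,n):
        x,y,w,h,a=st[i]
        if x>0 and y>0 and x+w<im.shape[1] and y+h<im.shape[0] and a>200:
            q=np.array([X[0,0],Y[0,0]])+ce[i]*.00025;best=(q,a)
    q=best[0];print(f,'hub',hub,k if k is None else k[0,0,2]*.25,'pin',q,'area',best[1])
    for hh in (H,hub):
        if hh is not None:d=q-hh;print('  R %.4f ang %.2f'%(np.hypot(*d),np.degrees(np.arctan2(d[1],d[0]))))
for f in sys.argv[1:]:ang(f)
# spoke rotation: polar rectified at z=.190, r 25..55mm
def pol(f,hub):
    c=np.load(f);g=cv2.cvtColor(c['frame'],cv2.COLOR_RGB2GRAY).astype(np.float32)
    T,Rr=np.meshgrid(np.radians(np.arange(0,360,.1)),np.linspace(.022,.055,40))
    uv=proj(c,np.c_[(hub[0]+Rr*np.cos(T)).ravel(),(hub[1]+Rr*np.sin(T)).ravel(),np.full(T.size,.19)]).astype(np.float32)
    return cv2.remap(g,uv[:,0].reshape(T.shape),uv[:,1].reshape(T.shape),cv2.INTER_LINEAR)
import itertools
if len(sys.argv)>2:
    H=np.array([.5877,-.0680]);A,B=[pol(f,H).mean(0) for f in sys.argv[1:3]]
    for a0 in (17.6,137.6,257.6):
        i=(np.arange(-150,151)+int(a0*10)); t=A[i]-A[i].mean()
        sc=[(np.corrcoef(t,B[(i+s)%3600])[0,1],s/10) for s in range(-80,161)];print(a0,max(sc))
E
python3 ang.py w2.npz w3.npz
```

```text
w2.npz hub [ 0.5872 -0.069 ] 17.809052 pin [ 0.64900962 -0.04791663] area 2084
  R 0.0645 ang 18.14
  R 0.0653 ang 18.83
w3.npz hub [ 0.5872 -0.067 ] 17.720356 pin [ 0.64668909 -0.04245466] area 2040
  R 0.0643 ang 23.42
  R 0.0644 ang 22.42
17.6 (np.float64(0.9896233513440633), 5.3)
137.6 (np.float64(0.9989018082001992), 5.9)
257.6 (np.float64(0.9974628961768157), 5.5)
```

>>> play_rows([
  [[0.035,0.015,0,0,0,0,0],[0.035,0.015,0,0,0,0,0],[0.034,0.014,0,0,0,0,0],[0,0,0.044,0,0,0,0],[0,0,0.05,0,0,0,0],[0,0,0.05,0,0,0,0],[0,0,0.03,0,0,0,0],[0,0,0,0,0,0,0],[0,0,0,0,0,0,0]],
])

```text
time_s: 14.4
tool_pos: [0.6322, -0.0047, 0.2081]
tool_rot: [-180.0, 0.0, 90.1]
force: [-0.5, -0.4, 0.8]
grip_width: 0.0007
grasp_force: 0.0
```

```bash
python3 rows.py 351.5 359 2.5
```

```text
[ 0.58772501 -0.06803642  0.2       ] [ 0.64922676 -0.04852363  0.243     ] 0.06452296779356899 17.60278658358708
[ 0.63219181 -0.00474634  0.20805105] [-0.50250563 -0.35447217  0.79211946] 14.4
[[-0.011, 0.002, 0, 0, 0, 0, 0], [-0.003, 0.003, 0, 0, 0, 0, 0], [-0.003, 0.002, 0, 0, 0, 0, 0], [-0.002, 0.002, 0, 0, 0, 0, 0]]
```

>>> play_rows([
  [[-0.006,0.001,0,0,0,0,0],[-0.005,0.001,0,0,0,0,0],[-0.003,0.003,0,0,0,0,0],[-0.003,0.002,0,0,0,0,0],[-0.002,0.002,0,0,0,0,0],[0,0,0,0,0,0,0],[0,0,0,0,0,0,0]],
])

```text
time_s: 15.1
tool_pos: [0.6409, -0.0252, 0.2075]
tool_rot: [180.0, 0.0, 90.0]
force: [-0.1, 0.1, 0.6]
grip_width: 0.0007
grasp_force: 0.3
```

```bash
python3 rows.py 359.6 359.6 1; python3 rows.py 359 359 1|tail -1
```

```text
[ 0.58772501 -0.06803642  0.2       ] [ 0.64922676 -0.04852363  0.243     ] 0.06452296779356899 17.60278658358708
[ 0.64086201 -0.02515147  0.20750273] [-0.10558923  0.12339271  0.64237081] 15.1
[[0.001, 0.001, 0, 0, 0, 0, 0]]
[[0.001, 0.001, 0, 0, 0, 0, 0]]
```

>>> play_rows([
  [[0.006,-0.002,0,0,0,0,0],[0.006,-0.002,0,0,0,0,0],[0,0,-0.03,0,0,0,0],[0,0,-0.05,0,0,0,0],[0,0,-0.05,0,0,0,0],[0,0,-0.044,0,0,0,0],[-0.034,-0.016,0,0,0,0,0],[-0.034,-0.016,0,0,0,0,0],[-0.03,-0.016,0,0,0,0,0],[0,0,0,0,0,0,0],[0,0,0,0,0,0,0],[0,0,0,0,0,0,0]],
])

```text
time_s: 16.3
tool_pos: [0.5892, -0.1089, 0.3812]
tool_rot: [-180.0, -0.0, 90.1]
force: [-0.1, -0.4, -0.1]
grip_width: 0.0007
grasp_force: 0.0
```

```bash
python3 cmp.py w4; python3 ang.py w2.npz w4.npz
```

```text
[ 0.58935109 -0.1087635   0.38112864] [-0.7400249   0.18185875 -0.08900111] 16.35
w2.npz hub [ 0.5872 -0.069 ] 17.809052 pin [ 0.64900962 -0.04791663] area 2084
  R 0.0645 ang 18.14
  R 0.0653 ang 18.83
w4.npz hub [ 0.58795 -0.0685 ] 17.67645 pin [ 0.64934501 -0.04947753] area 2036
  R 0.0644 ang 16.72
  R 0.0643 ang 17.21
17.6 (np.float64(0.9883850616192609), -1.4)
137.6 (np.float64(0.9997181378931094), -0.5)
257.6 (np.float64(0.9997596129926045), -0.8)
```

View pics/w4.png

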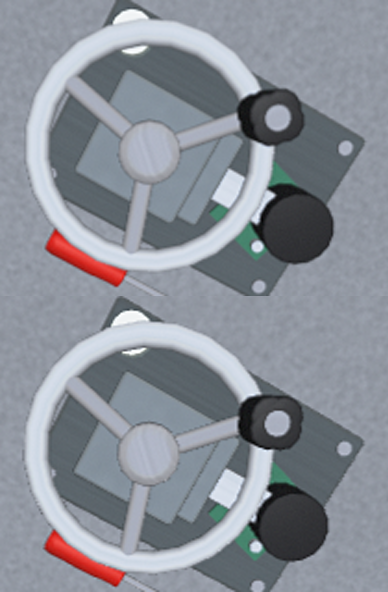

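The wheel has made one turn, about 0.9° (about 1 mm at the handle) past the start. In the wrist view the board, jar and driver have not moved, and the gripper is clear above.

```bash
python3 -c "
from cell import *
print(sign_off())"
```

```text
the job is handed in; nothing more can be done
None
```

I pushed the wheel clockwise through one full turn; the handle is back at its start to within about 1° (roughly 1 mm past it), the gripper is clear above, and the job is handed in.

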